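# Shut off the brewer's water under its sliding cover

## Robot

A 6-joint arm with a two-finger parallel gripper is mounted at the origin on a cart in front of the work surface, level with it; the furniture and walls round the work are solid. World frame = base frame: x ahead of the robot, y to its left, z up, the work surface at z = 0. Lengths are in mm, angles in rad, forces in N, time in s.
With the tool pointing down it reaches from about 350 to 925 mm from the base axis. Payload 6.4 kg.
Tool frame: the origin (TCP) lies between the finger pads; the fingertips stand 17 mm ahead of it and the grasp point (between the pads) lies 2 mm behind it; z points along the fingers, y is the line along which they close (so a half turn about z gives the same grasp; the last joint's range is limited). The gripper opens to 85 mm and grips with 20 to 120 N. Pads are 22 mm wide; open, the fingers measure 114 mm over their backs; the gripper's body (76 mm by 85 mm) begins 54 mm behind the grasp point. The pads swing forward as they close: fully open they stand 13 mm farther back than shut.
Start: joints at [1.033, 0.245, 1.558, -0, 1.339, -0.174], TCP at [231.286, 607.471, 248.29] pointing down, gripper open.
Joint ranges: [-3.13, 3.13], [-1.02, 2.26], [0.13, 2.54], [-0.95, 4.09], [0.21, 2.88], [-2.74, 2.74]. Speed limits (rad/s): [2.57, 2.57, 3.14, 3.14, 3.14, 3.14].

## Interface

Orientations are given as a 3x3 rotation matrix whose columns are the frame's x, y, z axes.
In Python, from rig import robot, jaws, imaging gives the robot as it stands. Calls block until the motion is done:
- robot.move_to(position, orientation): joint-space move of the TCP to a pose.
- robot.line_to(position, rotation=None, feed=150, force_limit=None): straight line of the TCP; rotation=None keeps the orientation; feed is the mean speed in mm/s. With force_limit (N) it stops when the force on the tool has changed by that much, and returns True; else False.
- robot.move_j(angles): joint-space move.
- jaws.set_gripper(opening): finger opening in mm; the grip force is fixed at half the most; returns when the fingers have stopped.
- robot.sleep(seconds).
- robot.ik(position, orientation): joint angles nearest the present ones, or None.
- robot.get_obs(): the state.
- imaging.read_camera(name): name is "scene" or "top" or "wrist"; returns a dict with "pixels" (480x640x3 uint8, blue, green, red), "depth" (480x640 float32, mm along the optical axis (not along the pixel's ray), 0 where there is no reading), "mtx" (3x3 intrinsics, pixels), "dist_coeffs" ([k1, k2, p1, p2, k3] as OpenCV has them; the pictures are not rectified), "T" (4x4, takes a point from camera to world coordinates); the wrist camera has in their place "hand_eye" (4x4, takes a point from camera to tool coordinates, whose origin is the TCP and whose axes are the flange's). Camera axes: x right, y down, z forward; pixel columns grow to the right and rows downward; lengths in mm; the calibration is good to about 2 mm. A picture is of the moment at which its call begins: read the wrist's pose just before it.
A pose or a line that the arm cannot do raises robot.MotionError and nothing moves.
- robot.finish_job(): hands the job in; it is judged then, once.
The state is a dict: "clock": time; "q": joint angles; "dq": joint speeds; "effort": joint torques, N m; "eef_pos": TCP position; "tcp_rot": TCP orientation; "ft_force": force on the tool from outside, world axes, zero at the start; "moment": the same for the moment, N m; "width": finger opening in mm; "grasp_force": force on a finger pad.
Only numpy, scipy, OpenCV 4.12 (cv2) and the standard library are available. Lean on these libraries where they do the work, as an engineer would, in place of code of your own. Each camera call takes 0.05 s, during which the arm holds its last target. There are 200 camera calls.

## Task

Slide the loose metal cover of the white valve box all the way back (away from you) onto the rear of the box by pushing its upright rib, without ever lifting it. In the opening two quarter-turn valve handles appear: push the marked one, the handle that ends in a round disc, shut, a full quarter turn until it stands across its pipe against its stop. Leave the other, plain straight handle and the things standing around the box as they are.

Things in the scene. Friction and masses are not known exactly. Their poses are not given: they have to be found in the camera images.
- valve_box: White plastic valve box fixed to the worktop, 306 (x) x 330 (y) x 62 mm, guide ribs to 72 mm. Origin: on the worktop under the centre of its pocket; x points away from the robot at yaw 0, y left. Pocket: x -70..70, y -145..145 mm, open at the top, floor at 4 mm, rim at 62 mm. Ribs along both sides (inner faces y = +-157) keep the cover straight.
- rear_stop (a point): Front face of the stop at the back of the box, box x = 223, 72 mm high: it ends the cover's travel. Between the pocket and this stop lies the flat rear deck, 61 mm high, on which the cover ends.
- cover: Loose dark steel-coloured cover plate, 150 (x) x 306 (y) x 6 mm, 0.4 kg, that lies flat on the rim of the box at 62 mm (top face at 68 mm) and hides the pocket. Origin: centre of its underside. It starts with this origin at box x = -3 to 9 mm and slides along box +x; against the rear stop its origin is at box x = 148 mm. Pushing it takes a few newtons.
- cover_rib (a point): Centre of the upright rib on the cover: 10 (x) x 80 (y) mm, 68 to 92 mm above the worktop, 55 mm in front (box -x) of the cover's origin. Push its front face in box +x.
- brew_valve: The marked valve (brass and copper, under the cover at the start). Origin: on the worktop, below the vertical axis of its handle, at box x = 40, y = +60 or -60 mm (either place may be either valve). Its pipe runs along box x, top of pipe at 23 mm, top of brass body at 29 mm.
- brew_handle (a joint): Marked handle, ending in a round disc. Bar 12 mm wide, 39 to 51 mm above the worktop. 0 rad = open (points along box -x, to the robot), 1.571 = shut at its stop (along box -y, to the right); direction from the axis is (-cos q, -sin q) in the box frame. Starts at 0.02 to 0.3. Friction about 0.06 N m; it stays where it is left.
- brew_tip (a point): Centre of the disc (28 mm across, 12 mm thick) that ends the marked handle, 57 mm from the axis, 45 mm above the worktop.
- rinse_valve: The other valve, of the same build, at the other of the two places; origin as for brew_valve.
- rinse_handle (a joint): Its plain straight handle: same bar, 12 mm wide to 71 mm out, no disc; same joint meaning, starts at 0.02 to 0.3. To be left alone.
- rinse_tip (a point): Point on the plain handle 57 mm from its axis, 45 mm above the worktop.
- dosing_cup: Loose steel dosing cup, 60 mm across, 62 mm high, origin at its underside; to the left of the box. To be left alone.
- tamper: Loose tamper with wooden handle, 58 mm across, 85 mm high, origin at its underside; to the right of the box. To be left alone.
- bowl: Loose cupping bowl, 68 mm across, 50 mm high, origin at its underside; to the right of the box, behind the tamper. To be left alone.

How it is judged:
By the outcome, as a careful person would: the job done as asked, in the order asked, and still so for the second after the job is handed in, with the robot touching nothing.
It also fails if it takes over 45 s, if anything falls off the work surface, if the arm or the gripper's body presses on something with over 40 N, if the wrist force passes 120 N, or if a joint passes its speed limit or range.

## Working session

There is one attempt and no reset: what is moved stays moved. The work goes in short steps, each a Python script; the robot and the scene stay as the last script left them, time stands still between calls to the robot, and variables do not carry over. Pictures are saved under pics/ and viewed, at most 10 in all, crops included, and the job is handed in when it is done.

```bash
mkdir -p pics; cat > h.py <<'E'
import numpy as np, cv2
from rig import robot, jaws, imaging
def cast(c,px,z,T=None):
    T=c["T"] if T is None else T
    p=cv2.undistortPoints(np.float64(px).reshape(-1,1,2),c["mtx"],c["dist_coeffs"]).reshape(-1,2)
    d=np.c_[p,np.ones(len(p))]@T[:3,:3].T; o=T[:3,3]
    return o+d*((z-o[2])/d[:,2])[:,None]
def cloud(c,T=None):
    T=c["T"] if T is None else T
    v,u=np.mgrid[:480,:640]; p=cv2.undistortPoints(np.float64(np.stack([u,v],-1)).reshape(-1,1,2),c["mtx"],c["dist_coeffs"]).reshape(-1,2)
    d=c["depth"].reshape(-1,1)
    P=np.c_[p*d,d]@T[:3,:3].T+T[:3,3]; P[d[:,0]==0]=np.nan
    return P.reshape(480,640,3)
E
python3 - <<'E'
from h import *
o=robot.get_obs(); print(o["clock"],o["eef_pos"],o["width"])
for n in("scene","top"):
    c=imaging.read_camera(n); cv2.imwrite(f"pics/{n}0.png",c["pixels"]); np.savez(n+"0.npz",**c); print(n,c["T"].round(2).tolist())
E
```

```text
0.0 [230.99778742 606.98354546 247.13037048] 84.89786850631835
scene [[0.72, -0.4, 0.57, -41.32], [-0.69, -0.4, 0.59, -699.37], [-0.0, -0.82, -0.57, 731.15], [0.0, 0.0, 0.0, 1.0]]
top [[-0.02, -0.98, 0.19, 397.11], [-1.0, 0.02, -0.01, 6.88], [0.01, -0.19, -0.98, 1236.41], [0.0, 0.0, 0.0, 1.0]]
```

View pics/scene0.png

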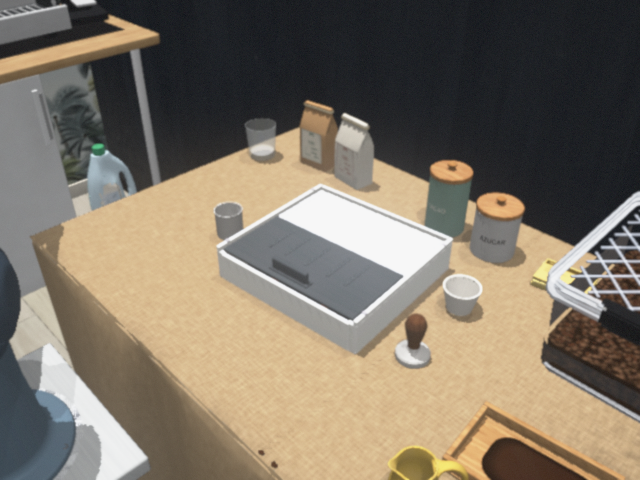

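View pics/top0.png

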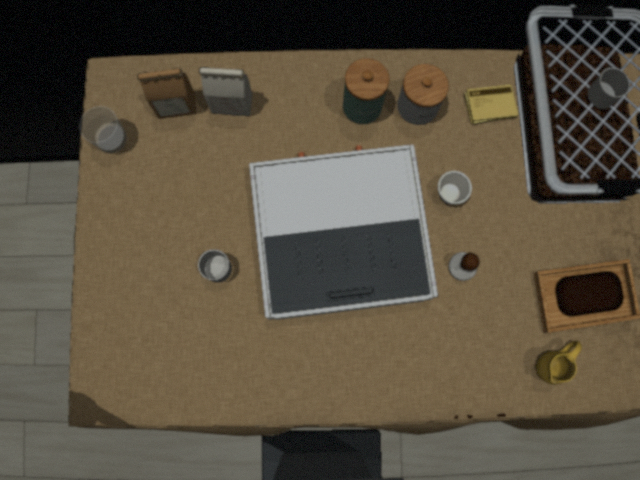

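The scene view shows the dark cover on the white box, with corners near (285,222), (222,250), (350,308) and (402,272), and its rib near (291,270). In the top view the cover spans (262..430, 222..312) and the rib is near (350,293). The cup stands left at (215,265), the tamper right at (463,263) and the bowl at (455,188).

```bash
python3 - <<'E'
from h import *
def mask(n,roi):
    c=dict(np.load(n+"0.npz")); hsv=cv2.cvtColor(c["pixels"],cv2.COLOR_BGR2HSV)
    m=((hsv[...,2]<110)&(hsv[...,1]<90)).astype(np.uint8); k=np.zeros_like(m); x0,x1,y0,y1=roi; k[y0:y1,x0:x1]=m[y0:y1,x0:x1]
    k=cv2.morphologyEx(k,cv2.MORPH_CLOSE,np.ones((5,5)));k=cv2.morphologyEx(k,cv2.MORPH_OPEN,np.ones((5,5)))
    cs,_=cv2.findContours(k,0,cv2.CHAIN_APPROX_NONE); return c,max(cs,key=cv2.contourArea)
for n,roi in(("top",(255,440,205,320)),("scene",(215,410,210,320))):
    c,ct=mask(n,roi)
    P=cast(c,ct.reshape(-1,2),68.)
    r=cv2.minAreaRect(np.float32(P[:,:2])); print(n,"cover",r); print(cv2.boxPoints(r).round(0).tolist())
    X=cloud(c)
    m=np.zeros((480,640),np.uint8); cv2.drawContours(m,[ct],-1,1,-1); m=cv2.erode(m,np.ones((5,5)))>0
    z=X[...,2][m]; print(" cover z med",np.nanmedian(z),"rib z",np.nanpercentile(z,99.5))
    rb=X[m&(X[...,2]>82)]; print(" rib",len(rb),np.nanmedian(rb,0) if len(rb) else "")
    if len(rb)>10: print(cv2.minAreaRect(np.float32(rb[:,:2])))
    # box: points with white & height 50..80
    hsv=cv2.cvtColor(c["pixels"],cv2.COLOR_BGR2HSV)
    x=X.reshape(-1,3); 
    w=(hsv[...,1].ravel()<60)&(x[:,2]>54)&(x[:,2]<80)&(np.hypot(x[:,0]-620,x[:,1]+10)<270)
    r=cv2.minAreaRect(np.float32(x[w][:,:2])); print(" box",w.sum(),r)
E
```

```text
top cover ((560.7294921875, -54.48895263671875), (163.77401733398438, 305.65338134765625), 5.774884223937988)
[[464.0, 89.0], [495.0, -215.0], [658.0, -198.0], [627.0, 106.0]]
 cover z med 66.81300679032893 rib z 91.82083747869405
 rib 239 [513.23657955 -60.39815039  90.30785228]
((513.7186279296875, -59.5832405090332), (10.423689842224121, 78.14132690429688), 5.671469688415527)
 box 26417 ((636.5003662109375, -15.031280517578125), (310.5035400390625, 505.8247375488281), 5.930652618408203)
scene cover ((511.49755859375, -54.20808410644531), (47.2945671081543, 103.16436767578125), 5.682915210723877)
[[483.0, -5.0], [493.0, -108.0], [540.0, -103.0], [530.0, -1.0]]
 cover z med 71.42466354298949 rib z 87.14642660945114
 rib 58 [508.77365415 -67.63306858  83.5020753 ]
((507.7088928222656, -61.863433837890625), (5.675394058227539, 73.64291381835938), 8.077047348022461)
 box 17993 ((672.189697265625, 17.511932373046875), (393.2612609863281, 452.0460205078125), 5.781558513641357)
```

Measured: rib centre at (513.5, -60) with its top near 91 (stated 92), size 10x78, and box yaw about +5.7°. That puts the cover origin near (568,-54.5). All of this fits the given sizes, so I push now.

```bash
cat >> h.py <<'E'
YAW=np.radians(5.72); BX=np.array([np.cos(YAW),np.sin(YAW)]); BY=np.array([-BX[1],BX[0]])
def down(a): c,s=np.cos(a),np.sin(a); return np.array([[c,s,0],[s,-c,0],[0,0,-1.]])
RIB=np.array([513.6,-60.0])
E
python3 - <<'E'
from h import *
R=None
for a in(YAW,YAW+np.pi):
    q=robot.ik([*(RIB-BX*36),180],down(a)); print(a,q)
    if q is not None and (R is None): R=down(a)
jaws.set_gripper(0)
robot.move_to([*(RIB-BX*36),180],R)
robot.line_to([*(RIB-BX*36),93],feed=150,force_limit=10)
f=lambda:(robot.get_obs()["ft_force"].round(1),robot.get_obs()["eef_pos"].round(1),robot.get_obs()["clock"])
print(f(), robot.get_obs()["width"])
def go(d,feed,fl):
    s=robot.line_to([*(RIB+BX*d),93],feed=feed,force_limit=fl); e=f(); print(s,e,((e[1][:2]-RIB)@BX).round(1))
    return s
s=go(115,80,25)
if not s: go(150,30,12)
E
```

```text
0.09983283321407564 [-3.68105842e-01 -8.05375643e-02  2.03587042e+00 -4.44089210e-16
  1.18625980e+00  1.10285765e+00]
3.2414254868038688 [-3.68105842e-01 -8.05375643e-02  2.03587042e+00 -4.44089210e-16
  1.18625980e+00 -2.03873500e+00]
(array([ 0. , -0.2,  0.3]), array([478.5, -63.7,  93.7]), 4.1417) 0.2107664457459275
False (array([-0.9, -0.7, -0.4]), array([628. , -48.6,  93.1]), 6.1833) 115.0
True (array([0.2, 0.1, 0.7]), array([638.6, -47.4,  92.4]), 6.7583) 125.6
```

It stopped firmly after about 141 mm of travel, which fits the stop. I back off and look.

```bash
python3 - <<'E'
from h import *
o=robot.get_obs()["eef_pos"][:2]
robot.line_to([*(o-BX*12),93],feed=100)
robot.line_to([*(o-BX*60),300],feed=300)
ob=robot.get_obs(); w=imaging.read_camera("wrist"); t=imaging.read_camera("top")
T=np.eye(4);T[:3,:3]=ob["tcp_rot"];T[:3,3]=ob["eef_pos"]; w["T"]=T@w["hand_eye"]
for n,c in(("wrist",w),("top",t)): np.savez(n+"1.npz",**c); cv2.imwrite(f"pics/{n}1.png",c["pixels"])
print(ob["clock"],w["hand_eye"].round(2).tolist())
E
```

```text
7.875 [[0.0, -0.96, -0.28, 71.82], [1.0, 0.0, -0.0, 0.21], [0.0, -0.28, 0.96, -124.9], [0.0, 0.0, 0.0, 1.0]]
```

View pics/wrist1.png

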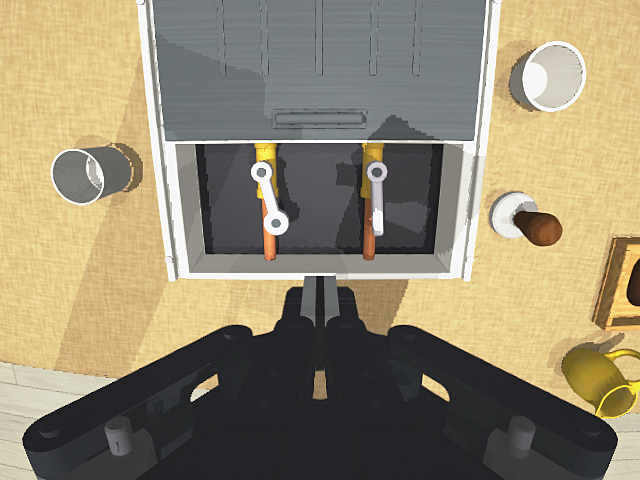

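View pics/top1.png

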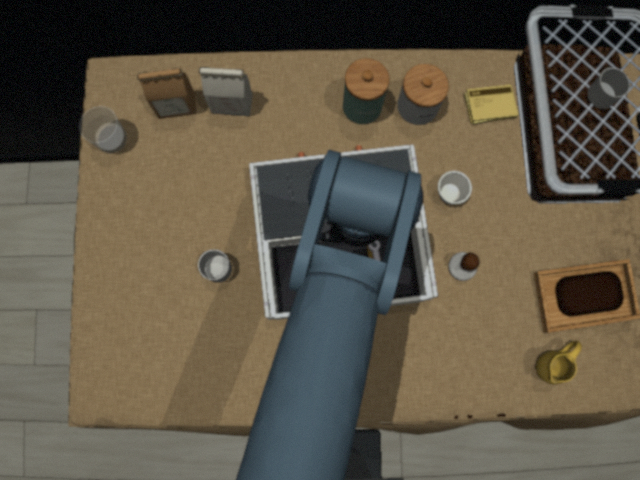

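The wrist view shows the cover slid back, with its rib at (320,118). The marked valve is on the left, with its axis at (261,173) and its disc at (276,223). The plain handle is on the right, from (377,173) to (377,232). The top view has the arm in the way, but the cover appears to be at the rear. Now I measure the positions and heights.

```bash
python3 - <<'E'
from h import *
c=dict(np.load("wrist1.npz")); X=cloud(c)
hsv=cv2.cvtColor(c["pixels"],cv2.COLOR_BGR2HSV)
# bright handle pixels -> refine disc & hubs by the contours of bright, unsaturated pixels inside pocket
m=((hsv[...,1]<60)&(hsv[...,2]>140)).astype(np.uint8); k=np.zeros_like(m); k[155:245,215:425]=m[155:245,215:425]
cs,_=cv2.findContours(k,0,cv2.CHAIN_APPROX_NONE)
for ct in sorted(cs,key=cv2.contourArea)[-2:]:
    P=cast(c,ct.reshape(-1,2),51.); print("handle",cv2.boundingRect(ct),cv2.minAreaRect(np.float32(P[:,:2])))
def med(u,v,r=3): return np.nanmedian(X[v-r:v+r+1,u-r:u+r+1].reshape(-1,3),0).round(1)
for n,(u,v) in dict(hubB=(261,173),discB=(276,223),barB=(268,198),hubR=(377,173),endR=(378,228)).items():
    z=51 if n!="x" else 0
    p=cast(c,[(u,v)],51.)[0]; print(n,"depth",med(u,v),"ray",p.round(1), "box-dir",(p[:2]@np.c_[BX,BY]).round(1))
rb=X[105:130,265:375].reshape(-1,3); rb=rb[rb[:,2]>84]; r=cv2.minAreaRect(np.float32(rb[:,:2])); print("rib",r,np.nanmedian(rb[:,2]),(np.array(r[0])@np.c_[BX,BY]).round(1))
for u,v in((180,142),(320,142),(460,142)): p=cast(c,[(u,v)],68.)[0]; print("cover front edge",(p[:2]@np.c_[BX,BY]).round(1))
for u,v in((204,255),(434,254)): print("pocket floor front corner",(cast(c,[(u,v)],4.)[0][:2]@np.c_[BX,BY]).round(1))
# rear stop vs cover rear, in the top view
t=dict(np.load("top1.npz")); Y=cloud(t)
col=[int(x) for x in t["pixels"][140:200:2,280].mean(1)]; print("top col u=280",col)
for v in (154,156,158,160,162,164): print(v,(cast(t,[(280,v)],68.)[0][:2]@np.c_[BX,BY]).round(1),t["pixels"][v,280])
E
```

```text
handle (367, 162, 20, 74) ((578.8698120117188, -113.36595916748047), (79.40045928955078, 19.8244571685791), 8.587464332580566)
handle (251, 162, 38, 73) ((568.3226318359375, -0.5956363677978516), (80.6380615234375, 26.85322380065918), 16.942058563232422)
hubB depth [595.4   9.8  55.4] ray [594.7  10.5  51. ] box-dir [592.8 -48.9]
discB depth [542.   -8.7  50.3] ray [542.2  -8.7  51. ] box-dir [538.7 -62.7]
barB depth [568.7   1.7  50.3] ray [568.9   1.6  51. ] box-dir [566.2 -55.1]
hubR depth [ 607.4 -108.9   55.1] ray [ 606.8 -109.7   51. ] box-dir [ 592.9 -169.6]
endR depth [ 547.5 -119.6   50.1] ray [ 547.8 -119.4   51. ] box-dir [ 533.2 -173.4]
rib ((655.42822265625, -43.94214630126953), (9.640867233276367, 80.36964416503906), 5.760122776031494) 90.73313709276619 [ 647.8 -109. ]
cover front edge [626.   27.1]
cover front edge [ 625.1 -110.3]
cover front edge [ 626.2 -247.4]
pocket floor front corner [483.4  36.2]
pocket floor front corner [ 485.3 -253.9]
top col u=280 [111, 108, 108, 108, 111, 113, 106, 115, 110, 117, 170, 157, 77, 62, 61, 61, 62, 62, 62, 61, 66, 66, 64, 66, 61, 62, 63, 59, 64, 57]
154 [796.9  -8.5] [ 87 119 139]
156 [792.7  -8.1] [ 84 114 133]
158 [788.6  -7.7] [ 95 120 136]
160 [784.4  -7.2] [167 172 173]
162 [780.3  -6.8] [155 159 157]
164 [776.2  -6.3] [78 77 76]
```

Axis separation is 120.5 mm and axis to disc is 56 mm, so q is about 0.24. The rib is 94 mm behind the box origin (93 expected at the stop), so the cover is at its stop. Now I turn the marked handle, with the tool turning along with it.

```bash
cat >> h.py <<'E'
AX=np.array([593.4,-49.4])
def pose(q,gap,z,r=50.,half=25.):
    u=np.array([-np.cos(q),-np.sin(q)]); t=np.array([np.sin(q),-np.cos(q)])
    b=AX+r*u-(half+gap)*t; p=b[0]*BX+b[1]*BY
    return [*p,z],down(YAW+q-np.pi/2)
E
python3 - <<'E'
from h import *
q0=.239
for q in np.linspace(q0,1.66,8): assert robot.ik(*pose(q,0,53)) is not None
robot.move_to(*pose(q0,13,140))
print("down",robot.line_to(pose(q0,13,53)[0],feed=120,force_limit=8),robot.get_obs()["eef_pos"].round(1))
p=lambda s:print(s,robot.get_obs()["ft_force"].round(1),robot.get_obs()["eef_pos"].round(1),round(robot.get_obs()["clock"],2))
s=robot.line_to(pose(q0,0,53)[0],feed=50,force_limit=8); p(("touch",s))
for q in [*np.arange(q0+.13,1.5,.13),1.52,1.57,1.62,1.66]:
    P,R=pose(q,0,53); s=robot.line_to(P,R,feed=35 if q<1.5 else 20,force_limit=8); p((round(q,3),s))
    if s: break
E
```

```text
down False [536.3  29.1  53.8]
('touch', False) [ 0.5 -0.7 -0.1] [540.3  16.5  53.3] 10.57
(np.float64(0.369), False) [ 0.2 -0.2  0.8] [539.5   9.7  53.1] 10.93
(np.float64(0.499), False) [ 1.   0.3 -0.6] [540.    2.5  53. ] 11.29
(np.float64(0.629), False) [-0.7  0.   0.2] [541.4  -4.6  53. ] 11.65
(np.float64(0.759), False) [ 0.3  1.2 -0.1] [543.8 -11.5  53. ] 12.01
(np.float64(0.889), False) [-0.6  0.4 -0.2] [547. -18.  53.] 12.37
(np.float64(1.019), False) [ 0.3  0.2 -0.1] [551. -24.  53.] 12.72
(np.float64(1.149), False) [-1.5  0.2  0.3] [555.9 -29.4  53. ] 13.08
(np.float64(1.279), False) [0.1 0.3 1.1] [561.3 -34.2  53. ] 13.44
(np.float64(1.409), False) [-1.2  0.4 -0.8] [567.3 -38.3  53. ] 13.8
(1.52, False) [-0.  -0.4 -0.3] [572.8 -41.1  53. ] 14.26
(1.57, False) [-1.  -1.1  0.7] [575.4 -42.2  53. ] 14.55
(1.62, True) [-0.9 -0.2  1. ] [575.8 -42.8  52.1] 14.76
```

The force rose just past 1.57 rad, which is the stop. I back away and check.

```bash
python3 - <<'E'
from h import *
p=robot.get_obs()["eef_pos"]
robot.line_to([*(p[:2]-BX*12),53],feed=60)
robot.line_to([*(p[:2]-BX*12),130],feed=150)
robot.line_to([*(p[:2]-BX*40+BY*-60),300],feed=250)
ob=robot.get_obs(); c=imaging.read_camera("wrist"); s=imaging.read_camera("scene")
T=np.eye(4);T[:3,:3]=ob["tcp_rot"];T[:3,3]=ob["eef_pos"]; c["T"]=T@c["hand_eye"]; np.savez("wrist2.npz",**c); np.savez("scene2.npz",**s)
cv2.imwrite("pics/wrist2.png",c["pixels"]); cv2.imwrite("pics/scene2.png",s["pixels"]); print(ob["clock"])
E
```

```text
16.6583
```

View pics/wrist2.png

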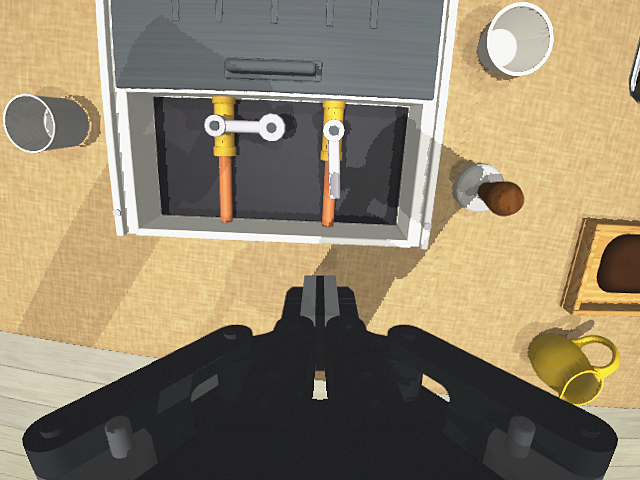

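View pics/scene2.png

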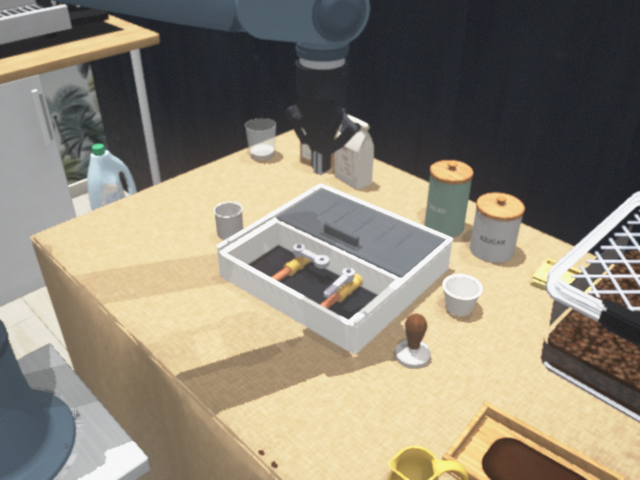

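The wrist view shows the marked handle across its pipe, with axis (215,125) and disc (272,128). The plain handle is still along its pipe, and the cup, tamper and bowl have not moved. The scene view shows the cover right back at the stop. One numeric check before handing in.

```bash
python3 - <<'E'
from h import *
c=dict(np.load("wrist2.npz")); B=np.c_[BX,BY]
hsv=cv2.cvtColor(c["pixels"],cv2.COLOR_BGR2HSV)
m=((hsv[...,1]<60)&(hsv[...,2]>140)).astype(np.uint8)
def cen(u,v,z):
    k=np.zeros_like(m); k[v-16:v+17,u-16:u+17]=m[v-16:v+17,u-16:u+17]
    ct=max(cv2.findContours(k,0,2)[0],key=cv2.contourArea); pc,r=cv2.minEnclosingCircle(ct); return (cast(c,[(u,v)],z)[0][:2]@B).round(1)
a,d=cen(215,125,55.),cen(272,128,51.); print(a,d,"q",np.arctan2(-(d-a)[1],-(d-a)[0]),np.linalg.norm(d-a))
a2=cen(334,131,55.);e=(cast(c,[(335,195)],51.)[0][:2]@B); print(a2,e,"q plain",np.arctan2(-(e-a2)[1],-(e-a2)[0]))
L=a2-a; print("axis line angle err",np.arctan2(L[0],-L[1]))
X=cloud(c); rb=X[50:90,215:330].reshape(-1,3); rb=rb[rb[:,2]>84]; r=cv2.minAreaRect(np.float32(rb[:,:2])); print("rib-axis x",(np.array(r[0])@B)[0]-a[0],"(53 expected)")
E
```

```text
[594.4 -50.5] [ 593.6 -107.2] q 1.5566879155069984 56.70564345812505
[ 593.6 -169.6] [ 528.07501963 -174.63687049] q plain 0.07671859906447707
axis line angle err -0.006716943481745059
rib-axis x 52.93483957309388 (53 expected)
```

```bash
python3 -c "
from rig import robot
print(robot.finish_job())"
```

```text
the job is handed in; nothing more can be done
None
```

Job handed in at about 17 s: the cover is against the rear stop, the disc handle is shut at its stop (q measured about 1.56), the plain handle reads about 0.07 (not pushed), and the cup, tamper and bowl stand as they were.

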